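Zero the peak pointer, try the guard and hold it open

TASK

Get the test rig ready for its next sample: with the black bar knob on the blue gauge housing turn the peak pointer back until it rests on its zero stop. Then, before you touch the red release slide, tug the shut clear guard up by its handle to learn whether the hidden catch has hold of it; if it is caught, slide the red release fully away from the gauge to free it and lift the guard again. Finish while still holding the guard up in the gripper, at least 45 degrees open, and leave the notebook, tape roll, bottle and brass weight beside the rig where they are.

Things in the scene. Friction and masses are not known exactly. Their poses are not given: they have to be found in the camera images.
- rig: Test rig fixed to the bench, plate 210 x 270 mm; origin under its centre, on the bench top. Axes: +x to the guard's hinge (away from the robot at yaw 0), +y to the gauge, z up. In mm in this frame: blue gauge housing x -75..75, y 38..126, top z 50; grey chamber under the guard x -40..100, y -120..20, rim z 58; dark catch block x -100..-40, y -120..20, top z 45, carrying the red slide.
- peak_knob (a joint): Angle of the peak pointer knob, rad: 0 at its hard zero stop (red pointer and knob bar along the rig's +x, on the red tick), grows clockwise seen from above to 1.6; it starts between 0.6 and 1.4, so it is turned back counter-clockwise. Friction 0.03 N m; stays where it is left.
- peak_knob_grip (a point): On the knob's axis (upright), in the middle of its bar grip. The black bar is 44 mm long, 12 mm wide and 28 mm high, from 14 mm below to 14 mm above this point; under it is an 18 mm thick stem. The white dial lies 31 mm below this point.
- guard (a joint): Opening angle of the guard, rad: 0 shut, 1.3 fully open. When caught it rises only by 0.05 to 0.07 (about 7 mm at the handle) and then stops hard; when free it lifts with 1 to 3 N at the handle. It falls shut if let go at any angle.
- guard_hinge (a point): Middle of the guard's hinge axis, which runs along the rig's y; at x 104, y -50, z 62 mm in the rig's frame.
- guard_handle (a point): Handle on the guard, moves with it: a black round bar, 10 mm thick, 80 mm long along the rig's y, on two 8 mm posts 72 mm apart; this point is the bar's centre. With the guard shut it is 116 mm from the hinge towards the rig's -x and 40 mm above it, 102 mm over the bench, with 32 mm free under the bar. The bar may turn between the fingers as the guard swings.
- release_slide (a joint): Travel of the red slide, m: 0 at the start, 0.016 at its released end, along the rig's -y (away from the gauge), with 2 to 5 N; stays where it is left. It draws the hidden catch bolt back. The bolt cannot be seen and may or may not hold the guard at the start, whatever the slide shows. Beyond 0.013 the guard is free. Move it with the guard let down, not pulled against the catch.
- release_top (a point): Top centre of the red slide's upright tab, which is 28 mm (along the rig's x) by 12 mm (along y) and stands 22 mm above the catch block; the tab can be pinched across its 12 mm from above.
- log_pad: Bystander: dark blue notebook, 148 x 109 x 14 mm, flat on the bench.
- masking_roll: Bystander: roll of cream masking tape, 100 mm across, 25 mm high, flat on the bench.
- glue_bottle: Bystander: white bottle with red nozzle, 41 mm across, 105 mm high, upright right of the rig.
- brass_weight_0: Bystander: brass knob weight, 40 mm across, 49 mm high, left of the rig.

How it is judged:
By the outcome, as a careful person would: the job done as asked, in the order asked, and still so for the second after the job is handed in, while the arm keeps its last pose, push and grip.
It also fails if it takes over 64 s, if anything falls off the work surface, if the arm or the gripper's body presses on something with over 40 N, if the wrist force passes 120 N, or if a joint passes its speed limit or range.

ROBOT

A 6-joint arm with a two-finger parallel gripper is mounted at the origin on a cart in front of the work surface, level with it; the furniture and walls round the work are solid. World frame = base frame: x ahead of the robot, y to its left, z up, the work surface at z = 0. Lengths are in m, angles in rad, forces in N, time in s.
With the tool pointing down it reaches from about 0.25 to 0.775 m from the base axis. Payload 4 kg.
Tool frame: the origin (TCP) lies at the very end of the fingers, on their centre line; the grasp point (between the pads) lies 19 mm behind it; z points along the fingers, y is the line along which they close (so a half turn about z gives the same grasp; the last joint's range is limited). The gripper opens to 94 mm and grips with 3 to 60 N. Pads are 16 mm wide; open, the fingers measure 119 mm over their backs; the gripper's body (75 mm by 177 mm) begins 78 mm behind the grasp point.
Start: joints at [-1.232, 0.087, 1.371, -0, 1.684, -0.103], TCP at [0.235, -0.497, 0.206] pointing down, gripper open.
Joint ranges: [-3.1, 3.1], [-0.76, 2.03], [0.27, 2.55], [-1.08, 4.22], [0.17, 2.65], [-2.57, 2.57]. Speed limits (rad/s): [2.79, 2.79, 3.14, 3.14, 3.14, 3.14].

INTERFACE

Orientations are given as [roll, pitch, yaw] about the fixed x, y, z axes, in that order (R = Rz(yaw) Ry(pitch) Rx(roll)).
In Python, from bench import robot, vision gives the robot as it stands.
- The arm moves only by the shell command python3 -m crank 'ROWS'. ROWS is JSON, a list of rows, each a list of 3 entries, a list of its own where there are three numbers: the closure, from 0 (fully open) to 1 (shut), then the shift along the tool's x, y, z in m, then the turn, a rotation vector about the tool's x, y, z in degrees. A call has 1 to 8 rows; each row shifts and turns the commanded pose from where the row before left it, along the tool's axes as they then stand; what a row does not reach is not made up. A row lasts 1/10 s, in which the tool goes at most 50 mm and 8.59 degrees, less where a joint would pass 70% of its speed; a pose out of reach is approached as far as the arm can. A call with a gripper value outside its range is refused whole. The fingers move at their own pace and stop on an object; the grip force is fixed at half the most. Time passes only in rows, so rows that do not move let the fingers close. It gives the time, the measured TCP pose, the force, the opening and the grip force at its end, in the units of the state.
- robot.get_obs(): the state, without advancing time (a new reading comes with each control period).
- vision.snapshot(name): name is "scene" or "side" or "wrist"; returns a dict with "color" (400x640x3 uint8, red, green, blue), "z_map" (400x640 float32, m along the optical axis (not along the pixel's ray), 0 where there is no reading), "fx", "fy", "cx", "cy" (pixels), "R" (3x3) and "t" (3): a world point X has camera coordinates R X + t. Camera axes: x right, y down, z forward; pixel columns grow to the right and rows downward; lengths in m; the calibration is good to about 2 mm. The wrist camera is an equidistant fisheye: a pixel r from the principal point sees the ray r / f radians off the axis. A picture is of the moment at which its call begins.
- robot.close_job(): hands the job in; it is judged then, once.
The state is a dict: "time": time; "joint_positions": joint angles; "qvel": joint speeds; "joint_torque": joint torques, N m; "tool_pos": TCP position; "ee_rot": TCP orientation; "wrist_force": force on the tool from outside, world axes, zero at the start; "wrist_torque": the same for the moment, N m; "width": finger opening in m; "finger_force": force on a finger pad.
Only numpy, scipy, OpenCV 4.12 (cv2) and the standard library are available. Lean on these libraries where they do the work, as an engineer would, in place of code of your own. Each camera call takes 0.05 s, during which the arm holds its last target. There are 200 camera calls.

## Working session

There is one attempt and no reset: what is moved stays moved. The work goes in short steps, Python scripts to look and compute and a shell command to move; the robot and the scene stay as the last step left them, time stands still between calls to the robot, and variables do not carry over. Pictures are saved under pics/ and viewed, at most 10 in all, crops included, and the job is handed in when it is done.

```bash
mkdir -p pics; ls; python3 - <<'E'
from bench import robot, vision
import cv2,numpy as np
for n in("scene","side"):
    s=vision.snapshot(n); cv2.imwrite(f"pics/{n}0.png",s["color"][:,:,::-1])
    np.savez(f"{n}0.npz",**s); print(n,s["fx"],s["cx"],(-s["R"].T@s["t"]).round(3),s["R"].round(2).tolist())
o=robot.get_obs();print(o["time"],o["tool_pos"],o["ee_rot"],o["width"])
E
```

```text
pics
scene 426.4799469813499 316.13508826602725 [0.064 0.759 0.795] [[-0.86, -0.52, -0.02], [-0.31, 0.54, -0.78], [0.41, -0.66, -0.63]]
side 399.1983600266636 317.0037550187457 [ 0.769 -0.953  0.506] [[0.97, 0.25, 0.0], [0.1, -0.36, -0.93], [-0.23, 0.9, -0.37]]
0.1 [ 0.23497461 -0.49671454  0.2044368 ] [-3.13961651e+00 -2.01243245e-04  4.41749067e-01] 0.09405009567852657
```

View pics/scene0.png

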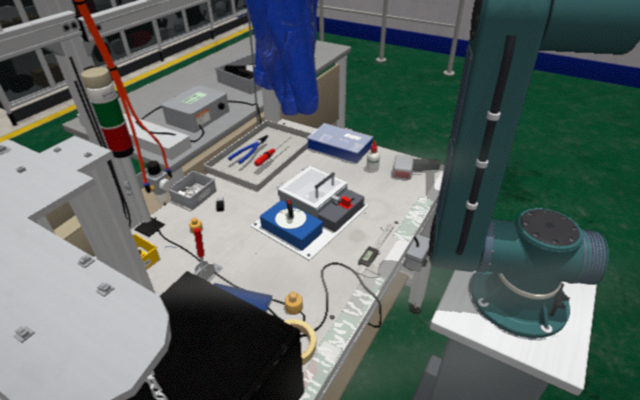

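View pics/side0.png

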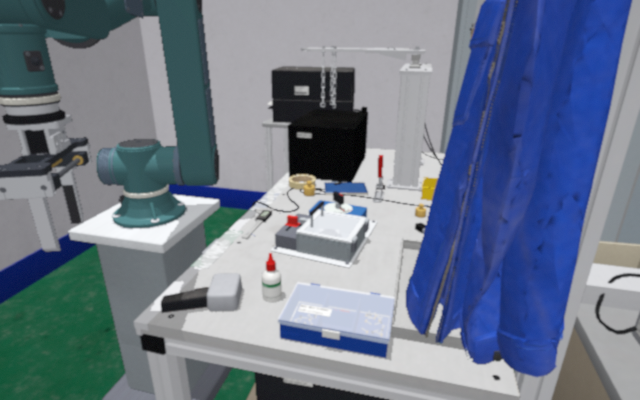

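The scene view shows the rig: blue gauge around (291,222) with the black knob at (290,208), handle at (325,183) and red tab at (346,201). The side view shows the rig at (325,232). Next I measure it from depth.

```bash
cat > h.py <<'E'
import numpy as np,cv2
def cloud(s):
    v,u=np.mgrid[0:400,0:640]; z=s["z_map"]
    if True: x=(u-s["cx"])/s["fx"]*z; y=(v-s["cy"])/s["fy"]*z
    P=np.stack([x,y,z],-1)-s["t"]; return P@s["R"]
E
python3 - <<'E'
from h import *
s=np.load("scene0.npz"); P=cloud(s); c=s["color"]
hsv=cv2.cvtColor(c,cv2.COLOR_RGB2HSV); H,S,V=[hsv[...,i].astype(int) for i in range(3)]
box=np.zeros((400,640),bool); box[165:262,245:375]=1
ok=box&(s["z_map"]>0)
Z=P[...,2]
def rep(n,m):
    p=P[m]; print(n,m.sum(),p.mean(0).round(4),p.min(0).round(3),p.max(0).round(3)); return p
b=rep("blue",ok&(H>100)&(H<125)&(S>120))
top=ok&(abs(Z-.05)<.006)&(P[...,0]>0)
# housing top: blue + white dial near it
bl=ok&(H>100)&(H<125)&(S>120)&(abs(Z-.05)<.007)
p=rep("bluetop",bl); r=cv2.minAreaRect((p[:,:2]*1000).astype(np.float32)); print(r,cv2.boxPoints(r).round())
t=rep("red",ok&((H<8)|(H>172))&(S>140)&(V>90))
k=rep("knob",ok&(V<70)&(Z>.06)&(np.indices(Z.shape)[1]<300))
print((k*1000).round().astype(int).tolist())
t=t[t[:,2]>.06]; print((t*1000).round().astype(int).tolist())
h=rep("handle",ok&(V<80)&(Z>.085)&(np.indices(Z.shape)[1]>305))
print((h*1000).round().astype(int).tolist())
cv2.imwrite("pics/crop0.png",cv2.resize(c[165:265,245:375,::-1],None,fx=6,fy=6,interpolation=cv2.INTER_CUBIC)[:600])
E
```

```text
blue 1223 [0.553  0.0968 0.0439] [0.489 0.026 0.012] [0.643 0.132 0.099]
bluetop 784 [0.5564 0.0882 0.0512] [0.49  0.026 0.043] [0.643 0.131 0.056]
((566.3671875, 78.95423126220703), (91.7932357788086, 148.0525360107422), 82.6968002319336) [[487.  43.]
 [634.  24.]
 [646. 115.]
 [499. 134.]]
red 133 [ 0.4814 -0.0353  0.0623] [ 0.455 -0.094  0.037] [0.812 0.074 0.1  ]
knob 58 [0.5619 0.0876 0.0908] [0.553 0.067 0.065] [0.58  0.097 0.1  ]
[[572, 67, 97], [580, 74, 96], [569, 71, 99], [578, 76, 95], [574, 78, 98], [571, 77, 98], [569, 75, 98], [567, 74, 98], [579, 76, 92], [570, 83, 100], [569, 80, 98], [566, 80, 99], [564, 79, 99], [568, 86, 99], [568, 82, 97], [566, 80, 96], [563, 80, 98], [570, 84, 94], [564, 88, 100], [562, 86, 98], [561, 83, 97], [568, 87, 94], [563, 89, 97], [560, 89, 98], [558, 87, 98], [572, 82, 85], [561, 92, 97], [558, 92, 98], [555, 91, 99], [559, 95, 96], [556, 95, 97], [555, 92, 96], [560, 94, 92], [556, 95, 95], [554, 94, 95], [553, 91, 93], [561, 93, 88], [555, 97, 94], [555, 93, 90], [559, 96, 87], [558, 93, 86], [555, 93, 87], [554, 90, 85], [560, 95, 8
[... 1138 characters left out ...]
59, -43, 66], [458, -46, 64], [576, 74, 98], [573, 74, 99], [467, -40, 61], [461, -41, 62], [459, -42, 63]]
handle 30 [ 0.5381 -0.0415  0.1081] [ 0.532 -0.08   0.103] [ 0.545 -0.012  0.112]
[[533, -80, 109], [534, -77, 107], [532, -78, 107], [535, -67, 110], [535, -72, 107], [533, -75, 105], [536, -63, 108], [534, -66, 107], [537, -59, 107], [538, -50, 109], [537, -54, 107], [538, -45, 110], [536, -47, 108], [538, -39, 109], [535, -40, 110], [540, -32, 110], [538, -33, 110], [537, -38, 107], [538, -24, 112], [541, -34, 105], [540, -22, 110], [540, -26, 107], [545, -19, 107], [540, -16, 110], [539, -20, 108], [544, -12, 108], [541, -12, 109], [540, -16, 107], [545, -14, 103], [541, -13, 105]]
```

View pics/crop0.png

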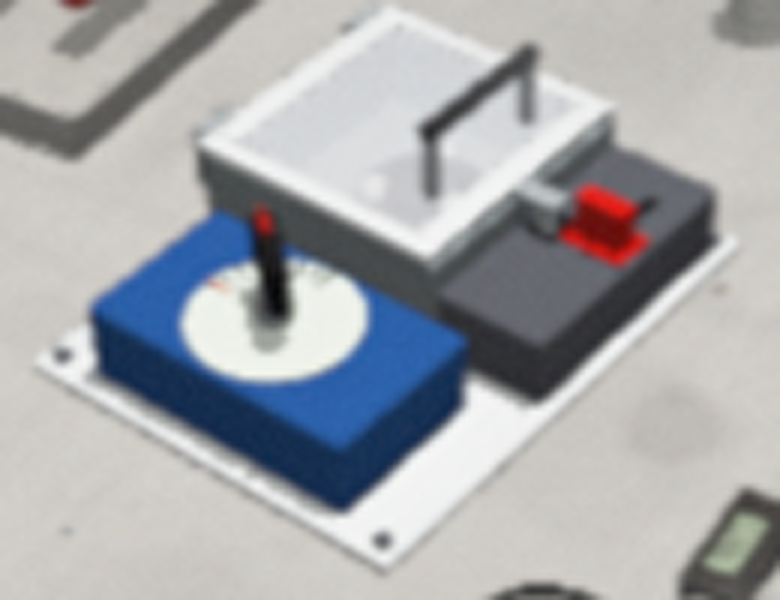

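The crop gives the rig layout: yaw is about −7.4° and the origin about (0.555,−0.002). The knob's red end points about 40° clockwise of +x, and the handle and tab sit where the rig geometry predicts. I'll go above the knob with yaw 133°.

```bash
python3 -m crank '[[0,[0,0,0],[0,0,-8.5]],[0,[0,0,0],[0,0,-8.5]],[0,[0,0,0],[0,0,-8.5]],[0,[0,0,0],[0,0,-8.5]],[0,[0,0,0],[0,0,-8.5]],[0,[0,0,0],[0,0,-8.5]],[0,[0,0,0],[0,0,-8.5]],[0,[0,0,0],[0,0,-8.5]]]'
python3 -m crank '[[0,[0,0,0],[0,0,-8]],[0,[0,0,0],[0,0,-8]],[0,[0,0,0],[0,0,-8]],[0,[0,0,0],[0,0,-8]],[0,[0,0,0],[0,0,-8]]]'
python3 -m crank '[[0,[0.013,0.042,0],[0,0,0]],[0,[0.013,0.042,0],[0,0,0]],[0,[0.013,0.042,0],[0,0,0]],[0,[0.013,0.042,0],[0,0,0]],[0,[0.013,0.042,0],[0,0,0]],[0,[0.013,0.042,0],[0,0,0]],[0,[0.013,0.042,0],[0,0,0]]]'
python3 -m crank '[[0,[0.013,0.042,0],[0,0,0]],[0,[0.013,0.042,0],[0,0,0]],[0,[0.013,0.042,0],[0,0,0]],[0,[0.013,0.042,0],[0,0,0]],[0,[0.013,0.042,0],[0,0,0]],[0,[0.013,0.042,0],[0,0,0]],[0,[0.013,0.042,0],[0,0,0]],[0,[0,0,0],[0,0,0]]]'
python3 - <<'E'
from bench import robot, vision
import cv2,numpy as np
s=vision.snapshot("wrist"); cv2.imwrite("pics/w1.png",s["color"][:,:,::-1]); np.savez("w1.npz",**s)
o=robot.get_obs();print(o["time"],o["tool_pos"],np.degrees(o["ee_rot"]),o["wrist_force"]); print(s["fx"],s["cx"],s["cy"])
E
```

```text
time: 0.9
tool_pos: [0.235, -0.4969, 0.2048]
ee_rot: [-3.141, -0.001, 1.635]
wrist_force: [0.3, 1.1, 0.1]
width: 0.0941
finger_force: 0.0
time: 1.4
tool_pos: [0.235, -0.4969, 0.2048]
ee_rot: [3.141, -0.001, 2.333]
wrist_force: [0.7, 0.4, 0.7]
width: 0.0939
finger_force: 0.0
time: 2.1
tool_pos: [0.387, -0.2275, 0.2051]
ee_rot: [-3.142, -0.0, 2.326]
wrist_force: [1.0, 0.3, 0.2]
width: 0.0939
finger_force: 0.0
time: 2.9
tool_pos: [0.5391, 0.0429, 0.204]
ee_rot: [3.141, -0.003, 2.333]
wrist_force: [0.6, -0.0, 0.1]
width: 0.0941
finger_force: 0.0
2.95 [0.53824721 0.04058862 0.20421102] [-1.79899630e+02 -9.04371109e-02  1.33553740e+02] [-0.2949148   0.03588138  0.03463672]
309.70691628693146 322.20487102907435 198.67787265257715
```

View pics/w1.png

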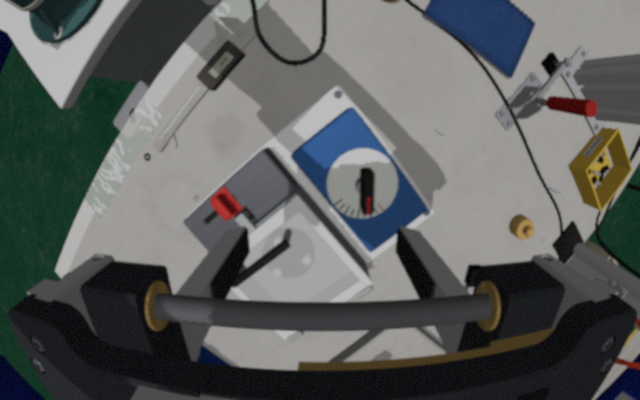

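The wrist view shows the knob bar from (365,170) to its red end at (369,212), the dial centre near (362,185), the tab at (226,203), and the handle from (237,278) to (288,236). I'll cast rays onto the known heights.

```bash
cat >> h.py <<'E'
def cast(s,uv,z):
    uv=np.atleast_2d(np.asarray(uv,float)); d=(uv-[s["cx"],s["cy"]]); r=np.hypot(*d.T); th=r/s["fx"]
    ray=np.c_[d/np.maximum(r,1e-9)[:,None]*np.sin(th)[:,None],np.cos(th)]@s["R"]
    C=-s["R"].T@s["t"]; k=(z-C[2])/ray[:,2]; return C+ray*k[:,None]
E
cat > m.py <<'E'
from h import *
def masks(s):
    c=s["color"]; hsv=cv2.cvtColor(c,cv2.COLOR_RGB2HSV); return [hsv[...,i].astype(int) for i in range(3)]
def big(m):
    n,l,st,ce=cv2.connectedComponentsWithStats(m.astype(np.uint8)); i=1+st[1:,4].argmax(); return l==i
def pts(s,m,z): 
    v,u=np.nonzero(m); return cast(s,np.c_[u,v],z)
def rect(p): 
    r=cv2.minAreaRect((p[:,:2]*1000).astype(np.float32)); return np.round(r[0],1),np.round(r[1],1),round(r[2],1)
E
python3 - <<'E'
from m import *
s=np.load("w1.npz"); H,S,V=masks(s)
roi=np.zeros(H.shape,bool); roi[100:260,285:440]=1
bl=big(roi&(H>100)&(H<125)&(S>120)); print("blue",rect(pts(s,bl,.05)))
dial=big(roi&(V>150)&(S<50)&(np.hypot(*(np.indices(H.shape)-np.array([185,362])[:,None,None]))<42))
p=pts(s,dial,.051); print("dial",cv2.minEnclosingCircle((p[:,:2]*1000).astype(np.float32)))
red=big(roi&((H<10)|(H>170))&(S>120)&(np.indices(H.shape)[1]<385)); print("redptr",np.argwhere(red)[:,::-1].mean(0),rect(pts(s,red,.096)))
k=big((roi&(V<60)&(np.hypot(*(np.indices(H.shape)-np.array([190,366])[:,None,None]))<35))|red); print("knob",rect(pts(s,k,.096)),k.sum())
r2=np.zeros(H.shape,bool); r2[180:230,200:250]=1
t=big(r2&((H<10)|(H>170))&(S>140)&(V>100)); print("tab",rect(pts(s,t,.067)))
r3=np.zeros(H.shape,bool); r3[225:285,230:300]=1
h=big(r3&(V<60)); print("handle",rect(pts(s,h,.102)))
print(cast(s,[[237,278],[288,236]],.102).round(4).tolist())
E
```

```text
blue (array([526. ,  83.6]), array([83.2, 63.1]), 82.1)
dial ((550.1263427734375, 92.55160522460938), 32.104026794433594)
redptr [368.08928571 204.24107143] (array([575.8,  70.1]), array([ 5.9, 18.2]), 45.9)
knob (array([564.7,  77.7]), array([14.5, 44.7]), 45.9) 550
tab (array([471.9, -40.9]), array([27.2, 31.4]), 81.8)
handle (array([522.6, -48.8]), array([85.1, 41.1]), 82.5)
[[0.5334, -0.0811, 0.102], [0.5406, -0.0061, 0.102]]
```

```bash
python3 -m crank '[[0.5,[0.009,0.045,0],[0,0,-2.4]],[0.5,[0,0,0.04],[0,0,0]],[0.5,[0,0,0.04],[0,0,0]],[0.5,[0,0,0.04],[0,0,0]],[0.5,[0,0,0.018],[0,0,0]],[0.5,[0,0,0],[0,0,0]]]'
python3 - <<'E'
from bench import robot, vision
import cv2,numpy as np
s=vision.snapshot("wrist"); cv2.imwrite("pics/w2.png",s["color"][:,:,::-1]); np.savez("w2.npz",**s)
o=robot.get_obs();print(o["time"],o["tool_pos"],np.degrees(o["ee_rot"]),o["wrist_force"])
E
```

```text
time: 3.55
tool_pos: [0.5612, 0.0744, 0.0631]
ee_rot: [-3.135, -0.006, 2.367]
wrist_force: [-0.3, -0.6, -0.6]
width: 0.0494
finger_force: 0.0
3.6 [0.56312954 0.07461993 0.06592103] [-1.79813631e+02 -1.36546120e-01  1.35622278e+02] [ 0.9500252   0.84269562 -0.50328063]
```

View pics/w2.png

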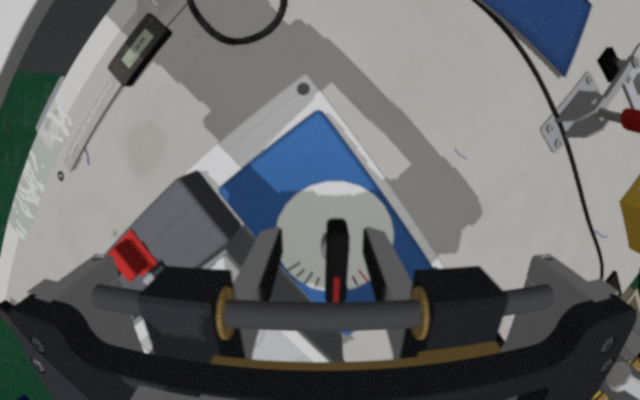

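The bar at (337,260) sits between the open fingers, a few mm off centre. I'll shift by 3 mm and close.

```bash
python3 -m crank '[[0.5,[0,0.003,0],[0,0,0]],[0.7,[0,0,0],[0,0,0]],[1,[0,0,0],[0,0,0]],[1,[0,0,0],[0,0,0]],[1,[0,0,0],[0,0,0]],[1,[0,0,0],[0,0,0]]]'
```

```text
time: 4.2
tool_pos: [0.5676, 0.0786, 0.0685]
ee_rot: [3.139, 0.001, 2.369]
wrist_force: [4.6, 6.6, 5.5]
width: 0.0119
finger_force: 53.4
```

```bash
python3 -m crank '[[1,[0,0.001,0],[0,0,0]],[1,[0,0,0],[0,0,-6]],[1,[0,0,0],[0,0,-6]],[1,[0,0,0],[0,0,-6]],[1,[0,0,0],[0,0,-6]],[1,[0,0,0],[0,0,-6]],[1,[0,0,0],[0,0,-3]],[1,[0,0,0],[0,0,0]]]'
python3 -c "
from bench import robot
o=robot.get_obs();print(o['ee_rot'],o['wrist_torque'],o['wrist_force'],o['tool_pos'])"
python3 -m crank '[[1,[0,0,0],[0,0,-2]],[1,[0,0,0],[0,0,0]]]'
python3 -c "
from bench import robot
o=robot.get_obs();print(o['ee_rot'],o['wrist_torque'])"
python3 -m crank '[[1,[0,0,0],[0,0,-2]],[1,[0,0,0],[0,0,0]]]'
python3 -c "
from bench import robot
o=robot.get_obs();print(o['ee_rot'],o['wrist_torque'])"
```

```text
time: 5.0
tool_pos: [0.5674, 0.0774, 0.0689]
ee_rot: [-3.139, 0.001, 2.945]
wrist_force: [-3.2, -3.7, 4.9]
width: 0.0121
finger_force: 55.1
[-3.13862611e+00  7.41969062e-04  2.94532632e+00] [-0.64093656  0.283134    0.03995685] [-3.19337772 -3.74940467  4.85494747] [0.56740172 0.07742888 0.0688804 ]
time: 5.2
tool_pos: [0.5674, 0.0774, 0.0689]
ee_rot: [-3.139, 0.001, 2.98]
wrist_force: [-2.1, -2.5, 5.1]
width: 0.0116
finger_force: 55.1
[-3.13852069e+00  6.96551665e-04  2.97987438e+00] [-0.55166301  0.25084429  0.00865698]
time: 5.4
tool_pos: [0.5674, 0.0773, 0.0689]
ee_rot: [-3.138, 0.0, 3.014]
wrist_force: [-3.9, -3.5, 5.8]
width: 0.0115
finger_force: 55.1
[-3.13843587e+00  4.99760198e-04  3.01449061e+00] [-0.52595357  0.28957103 -0.02502075]
```

```bash
for i in 1; do :; done
python3 -m crank '[[1,[0,0,0],[0,0,-2]],[1,[0,0,0],[0,0,0]]]' | grep -E 'ee_rot|width'
python3 -c "
from bench import robot
o=robot.get_obs();print(o['ee_rot'],o['wrist_torque'])"
python3 -m crank '[[1,[0,0,0],[0,0,-2]],[1,[0,0,0],[0,0,0]]]'| grep -E 'ee_rot|width'
python3 -c "
from bench import robot
o=robot.get_obs();print(o['ee_rot'],o['wrist_torque'])"
```

```text
ee_rot: [-3.138, 0.001, 3.048]
width: 0.0118
[-3.13843090e+00  5.30062202e-04  3.04809003e+00] [-0.69674729  0.2525076  -0.48299327]
ee_rot: [-3.139, 0.0, 3.083]
width: 0.0128
[-3.13893695e+00  8.98887038e-05  3.08280636e+00] [-0.46055082  0.34843309 -0.54310073]
```

The torque jump near yaw 174° is the zero stop. I'll release, lift and check.

```bash
python3 -m crank '[[0.8,[0,0,0],[0,0,0]],[0.5,[0,0,0],[0,0,0]],[0.5,[0,0,0],[0,0,0]],[0.5,[0,0,-0.035],[0,0,0]],[0.5,[0,0,-0.04],[0,0,0]],[0.5,[0,0,-0.04],[0,0,0]],[0.5,[0,-0.03,-0.02],[0,0,0]],[0.5,[0,0,0],[0,0,0]]]'
python3 - <<'E'
from bench import robot, vision
from m import *
s=vision.snapshot("wrist"); cv2.imwrite("pics/w3.png",s["color"][:,:,::-1]); np.savez("w3.npz",**s)
o=robot.get_obs();print(o["time"],o["tool_pos"],np.degrees(o["ee_rot"]),o["wrist_force"])
E
```

```text
time: 6.6
tool_pos: [0.5675, 0.0464, 0.2066]
ee_rot: [-3.14, 0.007, 3.081]
wrist_force: [0.5, 0.0, 0.1]
width: 0.0472
finger_force: 0.0
6.65 [0.56648397 0.04774832 0.20392492] [-1.79973751e+02  1.69510828e-01  1.76589193e+02] [ 0.22100894  0.19688684 -1.02541883]
```

View pics/w3.png

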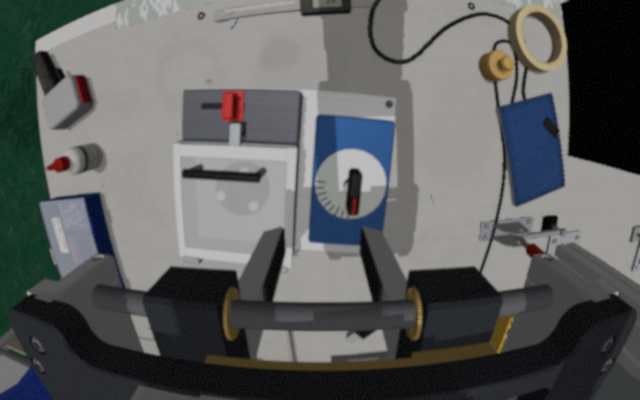

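The knob bar at (354,192), red end down, now lies along the rig's x. The handle runs from (184,172) to (265,176) and the tab is at (233,106). Measuring all three.

```bash
python3 - <<'E'
from m import *
s=np.load("w3.npz"); H,S,V=masks(s); C,U=np.indices(H.shape)
def roi(a,b,c,d): m=np.zeros(H.shape,bool); m[a:b,c:d]=1; return m
R=((H<10)|(H>170))&(S>120)
k=big(roi(165,216,344,364)&((V<60)|R)); print("knob",rect(pts(s,k,.096)))
b=roi(115,245,305,400)&(H>100)&(H<125)&(S>120); b=cv2.morphologyEx(b.astype(np.uint8),cv2.MORPH_OPEN,np.ones((3,3)))>0
print("blue",rect(pts(s,b,.05)))
t=big(roi(85,125,215,250)&R&(S>140)&(V>100)); v,u=np.nonzero(t); print("tab",u.min(),u.max(),v.min(),v.max(),rect(pts(s,t,.067)))
print("tab bright rows",[(y,int(V[y,233]),int(S[y,233])) for y in range(88,124,3)])
h=big(roi(165,183,180,270)&(V<60)); print("handle",rect(pts(s,h,.102)))
print("handle ends",cast(s,[[184,170.5],[264,175]],.105).round(4).tolist())
print("chamber corner?",cast(s,[[176,142],[297,146]],.062).round(4).tolist())
E
```

```text
knob (array([565.9,  77.6]), array([12.5, 44.1]), 84.9)
blue (array([567. ,  79.1]), array([ 83.7, 144.4]), 82.4)
tab 222 243 91 121 (array([472.7, -40.5]), array([23.4, 31.8]), 82.8)
tab bright rows [(88, 143, 4), (91, 150, 146), (94, 113, 203), (97, 99, 196), (100, 91, 196), (103, 90, 198), (106, 86, 196), (109, 84, 200), (112, 81, 198), (115, 76, 211), (118, 99, 196), (121, 85, 135)]
handle (array([537.8, -48.6]), array([82.1, 10.5]), 82.2)
handle ends [[0.5311, -0.0864, 0.105], [0.5419, -0.0051, 0.105]]
chamber corner? [[0.5039, -0.1133, 0.062], [0.5211, 0.0241, 0.062]]
```

```bash
python3 -m crank '[[0.5,[0.0077,-0.032,0],[0,0,8.5]],[0.5,[0.0118,-0.0307,0],[0,0,8.5]],[0.5,[0.016,-0.0288,0],[0,0,8.5]],[0.5,[0,0,0],[0,0,8.5]],[0.5,[0,0,0],[0,0,8.5]],[0.5,[0,0,0],[0,0,8.5]],[0.5,[0,0,0],[0,0,8.5]],[0.5,[0,0,0],[0,0,8.5]]]'
python3 -m crank '[[0.5,[0,0,0],[0,0,8.5]],[0.5,[0,0,0],[0,0,8.5]],[0.5,[0,0,0],[0,0,8.5]],[0.5,[0,0,0],[0,0,1]],[0.5,[0,0,0],[0,0,0]],[0.5,[0,0,0],[0,0,0]]]'
```

```text
time: 7.45
tool_pos: [0.5123, -0.0309, 0.1997]
ee_rot: [-3.137, -0.002, 1.892]
wrist_force: [-0.5, -0.5, -0.1]
width: 0.0468
finger_force: 0.0
time: 8.05
tool_pos: [0.5131, -0.0314, 0.2015]
ee_rot: [-3.14, -0.0, 1.437]
wrist_force: [-0.3, 0.3, 0.2]
width: 0.0471
finger_force: 0.0
```

```bash
python3 -m crank '[[0.5,[-0.012,0.027,0],[0,0,0]],[0.5,[0,0,0.04],[0,0,0]],[0.5,[0,0,0.04],[0,0,0]],[0.5,[0,0,0.037],[0,0,0]],[0.5,[0,0,0],[0,0,0]],[0.7,[0,0,0],[0,0,0]],[1,[0,0,0],[0,0,0]],[1,[0,0,0],[0,0,0]]]'
python3 -m crank '[[1,[0,0,0],[0,0,0]],[1,[0,0,0],[0,0,0]]]'
```

```text
time: 8.85
tool_pos: [0.5405, -0.0476, 0.0885]
ee_rot: [3.136, 0.0, 1.435]
wrist_force: [-0.2, -0.2, 0.8]
width: 0.0266
finger_force: 0.0
time: 9.05
tool_pos: [0.5403, -0.0475, 0.087]
ee_rot: [3.137, 0.0, 1.435]
wrist_force: [8.3, -0.3, -1.5]
width: 0.0105
finger_force: 4.1
```

```bash
python3 -m crank '[[1,[0,0.001,0],[0,0,0]],[1,[0,0.001,-0.003],[0,0,0]],[1,[0,0.001,-0.003],[0,0,0]],[1,[0,0,0],[0,0,0]]]'
python3 -m crank '[[1,[0,0.001,-0.002],[0,0,0]],[1,[0,0,0],[0,0,0]]]'
python3 -m crank '[[1,[0,0.001,-0.002],[0,0,0]],[1,[0,0,0],[0,0,0]]]'
```

```text
time: 9.45
tool_pos: [0.5421, -0.0478, 0.0911]
ee_rot: [3.141, 0.0, 1.435]
wrist_force: [5.6, -0.8, -4.3]
width: 0.0088
finger_force: 30.0
time: 9.65
tool_pos: [0.5427, -0.0478, 0.0927]
ee_rot: [-3.141, 0.0, 1.435]
wrist_force: [5.0, -0.7, -4.4]
width: 0.0087
finger_force: 30.0
time: 9.85
tool_pos: [0.543, -0.0479, 0.0935]
ee_rot: [-3.139, -0.0, 1.435]
wrist_force: [6.6, -1.0, -8.5]
width: 0.0091
finger_force: 30.0
```

```bash
python3 -m crank '[[1,[0,0.001,-0.002],[0,0,0]],[1,[0,0,0],[0,0,0]]]'
python3 -m crank '[[1,[0,0.001,-0.003],[0,0,0]],[1,[0,0,0],[0,0,0]]]'
```

```text
time: 10.05
tool_pos: [0.543, -0.0479, 0.0936]
ee_rot: [-3.136, -0.0, 1.435]
wrist_force: [6.7, -1.2, -12.9]
width: 0.0091
finger_force: 30.0
time: 10.25
tool_pos: [0.543, -0.0479, 0.0939]
ee_rot: [-3.133, -0.0, 1.435]
wrist_force: [7.0, -1.4, -21.9]
width: 0.0091
finger_force: 30.0
```

The handle stopped after about 7 mm and the force climbed to 22 N, so the guard is caught. I'll lower it, let go and go to the slide.

```bash
python3 -m crank '[[1,[0,-0.003,0.007],[0,0,0]],[1,[0,-0.003,0.008],[0,0,0]],[1,[0,0,0],[0,0,0]],[0.6,[0,0,0],[0,0,0]],[0.5,[0,0,0],[0,0,0]],[0.5,[0,0,0],[0,0,0]],[0.5,[0,0,-0.04],[0,0,0]],[0.5,[0,0,-0.04],[0,0,0]]]'
python3 -m crank '[[0.5,[0,0,-0.015],[0,0,-8.5]],[0.5,[0,0,0],[0,0,-8.5]],[0.5,[0,0,0],[0,0,-8.5]],[0.5,[0,0,0],[0,0,-8.5]],[0.5,[0,0,0],[0,0,-8.5]],[0.5,[0,0,0],[0,0,-8.5]],[0.5,[0,0,0],[0,0,-8.5]],[0.5,[0,0,0],[0,0,-8.5]]]'
python3 -m crank '[[0.5,[0,0,0],[0,0,-8.5]],[0.5,[0,0,0],[0,0,-8.5]],[0.5,[0,0,0],[0,0,-5]],[0.5,[0,0,0],[0,0,0]]]'
python3 - <<'E'
from bench import robot, vision
from m import *
s=vision.snapshot("wrist"); cv2.imwrite("pics/w4.png",cv2.resize(s["color"][60:220,150:390,::-1],None,fx=3,fy=3)); np.savez("w4.npz",**s)
o=robot.get_obs();print(o["time"],o["tool_pos"],np.degrees(o["ee_rot"]),o["wrist_force"])
E
```

```text
time: 11.05
tool_pos: [0.5375, -0.047, 0.1642]
ee_rot: [-3.135, -0.0, 1.435]
wrist_force: [1.4, -0.1, 0.8]
width: 0.0448
finger_force: 0.0
time: 11.85
tool_pos: [0.5388, -0.0473, 0.1801]
ee_rot: [-3.141, -0.002, 2.628]
wrist_force: [0.0, 0.9, 0.2]
width: 0.047
finger_force: 0.0
time: 12.25
tool_pos: [0.5389, -0.0473, 0.1801]
ee_rot: [-3.142, -0.002, 3.005]
wrist_force: [0.2, -0.1, -0.3]
width: 0.047
finger_force: 0.0
12.3 [ 0.53905847 -0.04731111  0.18016024] [-1.79996641e+02 -7.57504506e-02  1.72106296e+02] [ 0.57309848 -0.339129    1.02919651]
```

View pics/w4.png

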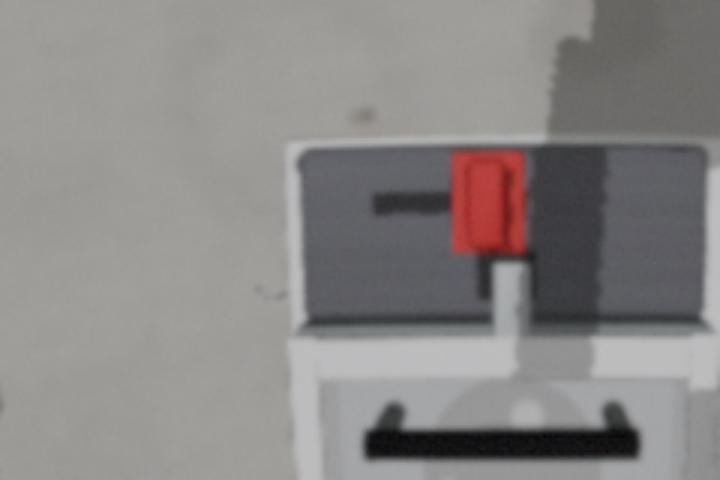

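In the crop the tab's top spans x 467–505, y 158–248, so its centre is full-image (312,127.7). The slot runs to the left, toward rig −y.

```bash
python3 - <<'E'
from m import *
s=np.load("w4.npz"); p=cast(s,[[312,127.7],[305.5,127.7],[318.3,127.7],[312,112.7],[312,142.7]],.067); print(p.round(4).tolist())
a=np.radians(172.1); d=p[0][:2]-[.5391,-.0473]; print(d@[np.cos(a),np.sin(a)],d@[np.sin(a),-np.cos(a)])
E
```

```text
[[0.472, -0.0463, 0.067], [0.4711, -0.0523, 0.067], [0.4728, -0.0404, 0.067], [0.4579, -0.0443, 0.067], [0.4861, -0.0483, 0.067]]
0.06663955787596917 -0.008202404303398112
```

```bash
python3 -m crank '[[0.5,[0.033,-0.004,0],[0,0,0]],[0.5,[0.0335,-0.004,0],[0,0,0]],[0.6,[0,0,0.04],[0,0,0]],[0.6,[0,0,0.04],[0,0,0]],[0.6,[0,0,0.035],[0,0,0]],[0.6,[0,0,0.013],[0,0,0]],[0.6,[0,0,0],[0,0,0]]]'
python3 -m crank '[[0.8,[0,0,0],[0,0,0]],[1,[0,0,0],[0,0,0]],[1,[0,0,0],[0,0,0]],[1,[0,0,0],[0,0,0]],[1,[0,0,0],[0,0,0]]]'
```

```text
time: 13.0
tool_pos: [0.4708, -0.0459, 0.0505]
ee_rot: [3.141, -0.005, 3.005]
wrist_force: [-0.1, -0.2, 0.0]
width: 0.0372
finger_force: 0.0
time: 13.5
tool_pos: [0.4738, -0.0485, 0.0544]
ee_rot: [-3.137, 0.004, 3.006]
wrist_force: [-0.9, -4.6, 3.4]
width: 0.0113
finger_force: 30.0
```

Gripped at 11–12 mm, which fits the tab. Now sliding toward rig −y.

```bash
python3 -m crank '[[1,[0,-0.004,0],[0,0,0]],[1,[0,-0.004,0],[0,0,0]],[1,[0,-0.004,0],[0,0,0]],[1,[0,0,0],[0,0,0]]]'
python3 -m crank '[[1,[0,-0.003,0],[0,0,0]],[1,[0,0,0],[0,0,0]]]'
python3 -m crank '[[1,[0,-0.003,0],[0,0,0]],[1,[0,0,0],[0,0,0]]]'
```

```text
time: 13.9
tool_pos: [0.4726, -0.058, 0.0544]
ee_rot: [3.14, 0.004, 3.005]
wrist_force: [0.4, 1.6, 6.2]
width: 0.0118
finger_force: 30.0
time: 14.1
tool_pos: [0.4722, -0.0605, 0.0544]
ee_rot: [3.139, 0.004, 3.006]
wrist_force: [1.3, 2.3, 5.6]
width: 0.0117
finger_force: 30.0
time: 14.3
tool_pos: [0.4719, -0.0634, 0.0544]
ee_rot: [3.139, 0.004, 3.006]
wrist_force: [0.7, 2.7, 5.9]
width: 0.0117
finger_force: 30.0
```

```bash
python3 -m crank '[[1,[0,-0.002,0],[0,0,0]],[1,[0,0,0],[0,0,0]]]'
python3 -m crank '[[1,[0,-0.003,0],[0,0,0]],[1,[0,0,0],[0,0,0]]]'
```

```text
time: 14.5
tool_pos: [0.4717, -0.0645, 0.0544]
ee_rot: [3.137, 0.004, 3.006]
wrist_force: [0.7, 4.1, 4.9]
width: 0.0116
finger_force: 30.0
time: 14.7
tool_pos: [0.4716, -0.0646, 0.0543]
ee_rot: [3.131, 0.004, 3.006]
wrist_force: [2.6, 11.5, 6.4]
width: 0.0117
finger_force: 30.0
```

The slide is at its end stop after 16 mm. Releasing it and going back to the handle.

```bash
python3 -m crank '[[1,[0,0.003,0],[0,0,0]],[0.6,[0,0,0],[0,0,0]],[0.6,[0,0,0],[0,0,0]],[0.6,[0,0,0],[0,0,0]],[0.5,[0,0,-0.043],[0,0,0]],[0.5,[0,0,-0.043],[0,0,0]],[0.5,[0,0,-0.043],[0,0,0]],[0.5,[-0.031,0.013,0],[0,0,0]]]'
python3 -m crank '[[0.5,[-0.032,0.014,0],[0,0,0]],[0.5,[0,0,0],[0,0,8.5]],[0.5,[0,0,0],[0,0,8.5]],[0.5,[0,0,0],[0,0,8.5]],[0.5,[0,0,0],[0,0,8.5]],[0.5,[0,0,0],[0,0,8.5]],[0.5,[0,0,0],[0,0,8.5]],[0.5,[0,0,0],[0,0,8.5]]]'
python3 -m crank '[[0.5,[0,0,0],[0,0,8.5]],[0.5,[0,0,0],[0,0,8.5]],[0.5,[0,0,0],[0,0,8.5]],[0.5,[0,0,0],[0,0,5]],[0.5,[0,0,0],[0,0,0]],[0.5,[0,0,0],[0,0,0]]]'
python3 - <<'E'
from bench import robot, vision
from m import *
s=vision.snapshot("wrist"); cv2.imwrite("pics/w5.png",s["color"][:,:,::-1]); np.savez("w5.npz",**s)
o=robot.get_obs();print(o["time"],o["tool_pos"],np.degrees(o["ee_rot"]),o["wrist_force"])
E
```

```text
time: 15.5
tool_pos: [0.5045, -0.0591, 0.1898]
ee_rot: [-3.139, 0.013, 3.003]
wrist_force: [-0.7, -0.2, 1.7]
width: 0.0472
finger_force: 0.0
time: 16.3
tool_pos: [0.5356, -0.0482, 0.1807]
ee_rot: [-3.14, -0.001, 1.961]
wrist_force: [-0.4, 0.1, 0.1]
width: 0.0463
finger_force: 0.0
time: 16.9
tool_pos: [0.5357, -0.0481, 0.181]
ee_rot: [-3.141, -0.0, 1.436]
wrist_force: [0.9, -1.3, 0.0]
width: 0.0471
finger_force: 0.0
16.95 [ 0.53580245 -0.04804642  0.18115499] [-1.79964568e+02  3.22651694e-03  8.22896734e+01] [-0.05994562  0.11333319 -0.09399815]
```

View pics/w5.png

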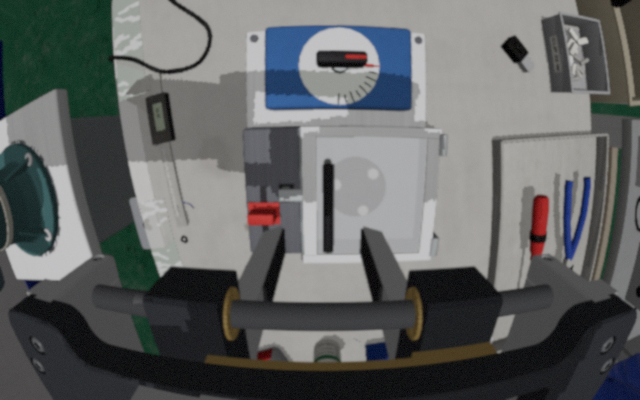

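The knob lies along the gauge with its red tip on the red tick at (372,65). The slide has moved to (263,213), and the handle at x≈328 is between the fingers. Descending, gripping and lifting a little first.

```bash
python3 -m crank '[[0.5,[0,0.002,0.04],[0,0,0]],[0.5,[0,0,0.04],[0,0,0]],[0.5,[0,0,0.016],[0,0,0]],[0.5,[0,0,0],[0,0,0]],[0.7,[0,0,0],[0,0,0]],[1,[0,0,0],[0,0,0]],[1,[0,0,0],[0,0,0]],[1,[0,0,0],[0,0,0]]]'
python3 -m crank '[[1,[0,0,0],[0,0,0]],[1,[0,0.001,-0.003],[0,0,0]],[1,[0,0.001,-0.003],[0,0,0]],[1,[0,0.002,-0.004],[0,0,0]],[1,[0,0.001,-0.004],[0,0,0]],[1,[0,0,0],[0,0,0]]]'
```

```text
time: 17.75
tool_pos: [0.5388, -0.0484, 0.0869]
ee_rot: [3.139, 0.0, 1.435]
wrist_force: [-0.6, 0.3, 0.7]
width: 0.0186
finger_force: 0.0
time: 18.35
tool_pos: [0.5455, -0.0492, 0.0992]
ee_rot: [3.136, -0.0, 1.435]
wrist_force: [7.9, -0.9, -7.3]
width: 0.0089
finger_force: 30.0
```

It rose past 12 mm, so it is free. Following the hinge arc (radius 123 mm).

```bash
python3 -m crank '[[1,[0,0.006,-0.0094],[0,0,0]],[1,[0,0.0058,-0.009],[0,0,0]],[1,[0,0.0066,-0.0084],[0,0,0]],[1,[0,0.0073,-0.0078],[0,0,0]],[1,[0,0,0],[0,0,0]]]'
```

```text
time: 18.85
tool_pos: [0.5693, -0.0524, 0.1352]
ee_rot: [3.14, -0.0, 1.435]
wrist_force: [1.0, -0.5, -5.7]
width: 0.0091
finger_force: 30.0
```

```bash
python3 -c "
from bench import robot
o=robot.get_obs();print(o['wrist_force'],o['wrist_torque'])"
```

```text
[ 0.97266045 -0.45018274 -5.6870731 ] [ 0.03234334 -0.1939241   0.00436355]
```

```bash
python3 -m crank '[[1,[0,0.008,-0.0072],[0,0,0]],[1,[0,0.0086,-0.0064],[0,0,0]],[1,[0,0.0091,-0.0057],[0,0,0]],[1,[0,0.0095,-0.0049],[0,0,0]],[1,[0,0.0099,-0.004],[0,0,0]],[1,[0,0.0102,-0.0031],[0,0,0]],[1,[0,0,0],[0,0,0]],[1,[0,0,0],[0,0,0]]]'
python3 - <<'E'
from bench import robot, vision
from m import *
s=vision.snapshot("side"); cv2.imwrite("pics/s6.png",cv2.resize(s["color"][120:320,180:460,::-1],None,fx=2.5,fy=2.5))
E
```

```text
time: 19.65
tool_pos: [0.6231, -0.0597, 0.1688]
ee_rot: [3.14, 0.0, 1.435]
wrist_force: [-2.8, 1.4, 4.6]
width: 0.0092
finger_force: 30.0
```

View pics/s6.png

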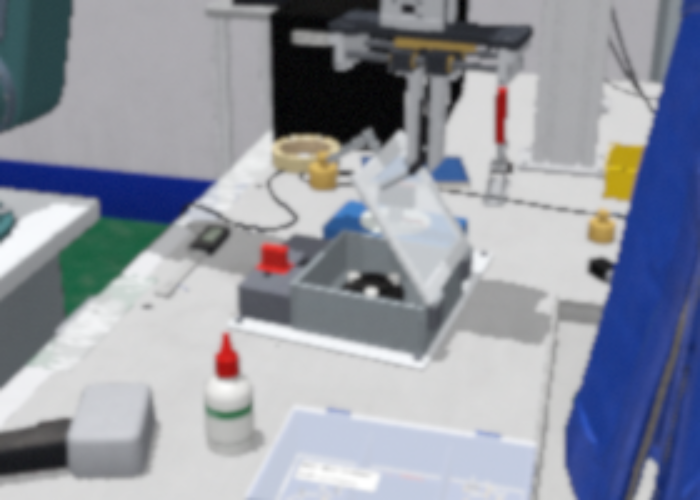

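The side view shows the guard at about 55° (crop (410,220)), held in the gripper at width 9 mm. The travel works out to about 57°. The bystanders are in place.

```bash
python3 -c "
from bench import robot
o=robot.get_obs();print(o['time'],o['width'],o['finger_force'],o['wrist_force'])
print(robot.close_job())"
```

```text
19.7 0.009091993214122414 30.013668537139893 [-2.4370186   1.48213171  5.36999772]
the job is handed in; nothing more can be done
None
```

I handed the job in at 19.7 s: the peak pointer is back on its zero stop; the tug showed the guard was caught, so I slid the red release to its far end, and the gripper now holds the guard about 57° open with the bystanders untouched.

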